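# Dosing cup off its drying hook and into the snug holder

### The arm

A 6-joint arm with a two-finger parallel gripper is mounted at the origin on a cart in front of the work surface, level with it; the furniture and walls round the work are solid. World frame = base frame: x ahead of the robot, y to its left, z up, the work surface at z = 0. Lengths are in m, angles in degrees, forces in N, time in s.
With the tool pointing down it reaches from about 0.3 to 0.75 m from the base axis. Payload 8.5 kg.
Tool frame: the origin (TCP) lies on the centre line of the jaws, within the pads' length; the fingertips stand 11 mm ahead of it and the grasp point (between the pads) lies 8 mm behind it; z points along the fingers, y is the line along which they close (so a half turn about z gives the same grasp; the last joint's range is limited). The gripper opens to 85 mm and grips with 20 to 120 N. Pads are 22 mm wide; open, the fingers measure 114 mm over their backs; the gripper's body (76 mm by 85 mm) begins 54 mm behind the grasp point. The pads swing forward as they close: fully open they stand 13 mm farther back than shut.
Start: joints at [62.664, 21.807, 74.336, -0, 83.858, -12.336], TCP at [0.142, 0.531, 0.242] pointing down, gripper open.
Joint ranges: [-178.18, 178.18], [-50.72, 133.34], [12.68, 142.11], [-81.47, 261.47], [9.98, 163.14], [-165.26, 165.26]. Speed limits (degrees/s): [136.94, 136.94, 180, 180, 180, 180].

### API

Orientations are given as a 3x3 rotation matrix whose columns are the frame's x, y, z axes.
In Python, from rig import env, get_image, close_job gives the robot as it stands (env), with the cameras as plain functions and the job as plain functions.
- The arm moves only by the tool jog_arm, called after "Emit:" as name(argument=value, ...), one argument or row to a line, values as JSON. Schema: {"type":"object","properties":{"steps":{"type":"array","items":{"type":"object","properties":{"x":{"type":"number"},"y":{"type":"number"},"z":{"type":"number"},"turn":{"type":"number"},"aperture":{"type":"number"}},"additionalProperties":false,"required":["aperture"]},"minItems":1,"maxItems":10},"grip_n":{"type":"number"},"only":{"type":"string"},"quiet":{"type":"boolean"},"lines":{"type":"string"}},"required":["steps"],"additionalProperties":false}. steps is a list of rows, 1 to 10 of them, each an object with the fields x, y, z (the shift in shares of the most that a row can go, 1 being 50 mm), turn (a turn about the tool's z in fractions of the full range, 1 being 90 degrees), aperture (the finger opening in m); a field left out counts as zero (the opening has to be given); each row shifts and turns the commanded pose from where the row before left it, along the tool's axes as they then stand; what a row does not reach is not made up. A row lasts 1/10 s, in which the tool goes at most 0.05 m and 8.59 degrees, less where a joint would pass 70% of its speed; a pose out of reach is approached as far as the arm can. The fingers move at their own pace and stop on an object; grip_n is the grip in N (left out, the last holds). Time passes only in rows, so rows that do not move let the fingers close. The tool returns the time, the measured TCP pose, the force, the opening and the grip force at its end. only (a regular expression) keeps the lines of the reply that match it, lines (a string "A,B") keeps lines A to B, and quiet returns only ok. Input that does not fit is refused with a message, and nothing moves.
- env.observe(): the state, without advancing time (a new reading comes with each control period).
- get_image(name): name is "scene" or "top" or "wrist"; returns a dict with "pixels" (480x640x3 uint8, red, green, blue), "K" (3x3 intrinsics, pixels), "extrinsics" (4x4, takes a point from world to camera coordinates). Camera axes: x right, y down, z forward; pixel columns grow to the right and rows downward; lengths in m; the calibration is good to about 2 mm. A picture is of the moment at which its call begins. There is no depth.
- close_job(): hands the job in; it is judged then, once.
The state is a dict: "time_s": time; "q": joint angles; "qvel": joint speeds; "joint_efforts": joint torques, N m; "position": TCP position; "tool_rot": TCP orientation; "ft_force": force on the tool from outside, world axes, zero at the start; "wrist_torque": the same for the moment, N m; "grip_width": finger opening in m; "gripper_force": force on a finger pad.
Only numpy, scipy, OpenCV 4.12 (cv2) and the standard library are available. Lean on these libraries where they do the work, as an engineer would, in place of code of your own. Each camera call takes 0.05 s, during which the arm holds its last target. There are 200 camera calls.

### The job

Lift the deep dosing cup up and off the hook of its drying stand, put it upright into the round holder and push it down (twist it if you like) past the snug sprung pads until it is fully home on the holder's floor, then let go. Leave the shallow cup hanging on its hook, and do not knock over or shove the tea tin that stands near the holder.

Things in the scene. Friction and masses are not known exactly. Their poses are not given: they have to be found in the camera images.
- deep_cup: Deep steel cup, 64 mm across, 85 mm to the rim, about 140 g, hung upright by a stiff fixed 6 mm wire bail on stand_a's hook. Origin: centre of its underside, z up. The bail lies along the cup's y, legs at y=+-33 mm, sloping up at 30 deg to the apex; the hook passes under the apex along x. Grip it by the wood on top.
- deep_cup_grip (a point): Middle of the square wooden grip on the deep cup's bail, 171 mm above the cup's underside on its axis. The grip is 18x18 mm, 40 mm tall (151 to 191 mm above the underside), faces square to the cup's x and y. Held on the faces that look along y, with the fingertips above its foot, the fingers clear the hook.
- deep_cup_bail (a point): Apex of the deep cup's bail wire (wire centre), 150 mm above the underside.
- shallow_cup: The shallow cup, to stay where it hangs on stand_b: the same but only 45 mm from underside to rim, about 100 g; its bail and grip are 40 mm nearer the underside. Origin: centre of its underside.
- shallow_cup_bail (a point): Apex of the shallow cup's bail wire, 110 mm above its underside.
- stand_a: Fixed: foot 150x100x10 mm, 207 mm post at x=+55 mm, 10 mm round hook arm from it to its -x (robot side at yaw 0), level from x=-1 to -29 mm with its axis at z=185 mm; the open tip (x=-42) rises 14 mm. To come off, lift a bail 20 to 45 mm (above that the cup's rim meets the arm), then 60 mm along the stand's -x. Origin: underside centre. The deep cup hangs here. The stands may swap places.
- stand_a_saddle (a point): Middle of the level part of stand_a's hook, on the arm's axis, at x = -15 mm, 185 mm above the table.
- stand_b: Fixed: foot 150x100x10 mm, 207 mm post at x=+55 mm, 10 mm round hook arm from it to its -x (robot side at yaw 0), level from x=-1 to -29 mm with its axis at z=185 mm; the open tip (x=-42) rises 14 mm. To come off, lift a bail 20 to 45 mm (above that the cup's rim meets the arm), then 60 mm along the stand's -x. Origin: underside centre. The shallow cup hangs here.
- stand_b_saddle (a point): The same point on stand_b.
- holder: Fixed: round foot 120 mm wide, 10 mm thick; grey collar on it, 72 mm bore, to z=50 mm, mouth flared to 84 mm in the top 8 mm. Three sprung rubber fingers lean into it, narrowest (59 mm circle) at z=30 mm: a cup put in meets them 19 mm above the floor; a push of 7 to 14 N slides it home and they hold it. Origin: underside centre.
- holder_seat (a point): Centre of the holder's floor, 10 mm above the table: the cup's underside rests here when fully home.
- tall_tin: A loose closed white tea tin, 69 mm across, 138 mm tall, standing near the holder on the side away from the robot. Origin: centre of its underside. Leave it alone.

How it is judged:
By the outcome, as a careful person would: the job done as asked, in the order asked, and still so for the second after the job is handed in, with the robot touching nothing.
It also fails if it takes over 48 s, if anything falls off the work surface, if the arm or the gripper's body presses on something with over 40 N, if the wrist force passes 120 N, or if a joint passes its speed limit or range.

## Working session

There is one attempt and no reset: what is moved stays moved. The work goes in short steps, Python scripts to look and compute and a tool call to move; the robot and the scene stay as the last step left them, time stands still between calls to the robot, and variables do not carry over. Pictures are saved under pics/ and viewed, at most 10 in all, crops included, and the job is handed in when it is done.

```bash
ls; mkdir -p pics
```

Run:
```python
from rig import env, get_image, close_job
import cv2,numpy as np
np.set_printoptions(precision=4,suppress=True)
for n in ["scene","top"]:
    d=get_image(n); cv2.imwrite(f"pics/{n}0.png",d["pixels"][:,:,::-1]); print(n,d["K"],d["extrinsics"]); np.savez(f"pics/{n}0.npz",**d)
s=env.observe(); print(s["time_s"],s["position"],s["tool_rot"],s["grip_width"])
```

```text
pics
rig.py
scene [[473.3116   0.     317.926 ]
 [  0.     473.3116 242.8414]
 [  0.       0.       1.    ]] [[ 0.6173 -0.7864 -0.0244 -0.3003]
 [-0.401  -0.2878 -0.8697  0.3615]
 [ 0.6769  0.5466 -0.493   0.5312]
 [ 0.      0.      0.      1.    ]]
top [[550.454    0.     320.7806]
 [  0.     550.454  232.4422]
 [  0.       0.       1.    ]] [[ 0.0196 -0.9996 -0.0187  0.0441]
 [-0.9982 -0.0185 -0.0565  0.5597]
 [ 0.0562  0.0198 -0.9982  1.1637]
 [ 0.      0.      0.      1.    ]]
0.1 [0.1422 0.531  0.2418] [[-0.9659  0.2588 -0.0006]
 [ 0.2588  0.9659 -0.0011]
 [ 0.0002 -0.0012 -1.    ]] 0.08554292375870669
```

View pics/scene0.png

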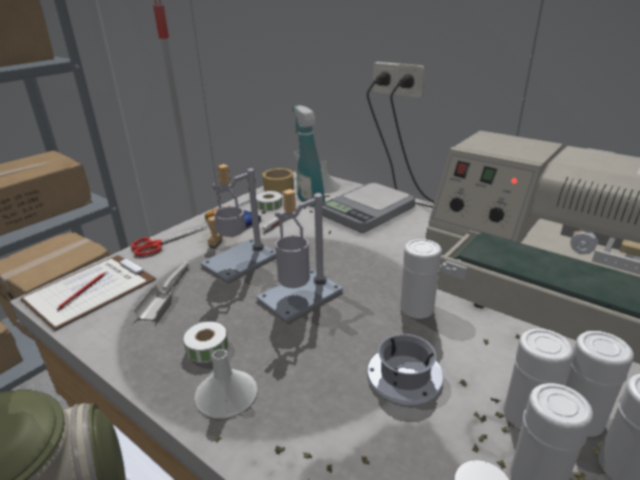

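View pics/top0.png

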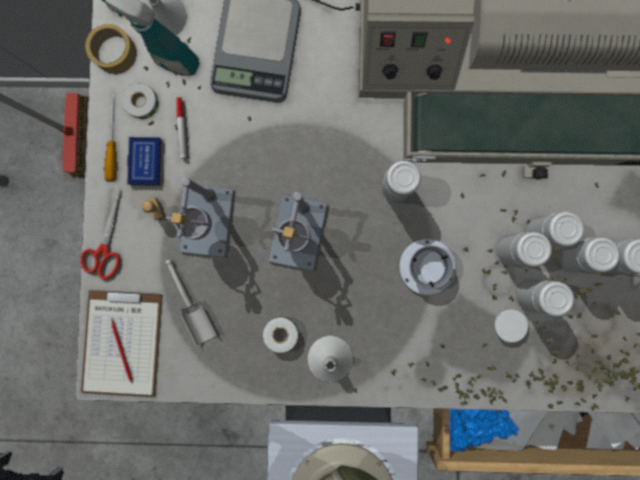

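The top view shows the deep cup's stand at about (300,232) with its grip at (288,232). The shallow cup's stand is at (207,220), the holder at (428,268) and the tin at (402,180). The scene view agrees: deep cup at (293,262), holder at (405,370), tin at (420,280).

Create h.py:
```python
import numpy as np,cv2
np.set_printoptions(precision=4,suppress=True)
def ray(d,uv):
    E=d["extrinsics"];R=E[:3,:3];o=-R.T@E[:3,3]
    return o,R.T@np.linalg.inv(d["K"])@np.array([uv[0],uv[1],1.])
def plane(d,uv,z):
    o,r=ray(d,uv); return o+r*(z-o[2])/r[2]
def tri(d1,p1,d2,p2):
    o1,r1=ray(d1,p1);o2,r2=ray(d2,p2)
    t=np.linalg.lstsq(np.c_[r1,-r2],o2-o1,rcond=None)[0]
    a,b=o1+t[0]*r1,o2+t[1]*r2; return (a+b)/2,np.linalg.norm(a-b)
def proj(d,P):
    c=d["K"]@(d["extrinsics"][:3,:3]@P+d["extrinsics"][:3,3]); return c[:2]/c[2]
```

Run:
```python
from h import *
T=np.load("pics/top0.npz");S=np.load("pics/scene0.npz")
def wood(d,box):
    x0,y0,x1,y1=box; c=d["pixels"][y0:y1,x0:x1]; h=cv2.cvtColor(c,cv2.COLOR_RGB2HSV)
    m=cv2.inRange(h,(8,90,90),(25,255,255)); ys,xs=np.nonzero(m)
    r=cv2.minAreaRect(np.c_[xs,ys].astype(np.float32)); print("wood",xs.mean()+x0,ys.mean()+y0,len(xs),r[1],r[2]); return (xs.mean()+x0,ys.mean()+y0)
t=wood(T,(275,215,305,250)); s=wood(S,(278,180,305,220)); print("deep grip",tri(T,t,S,s), "on z=.20",plane(T,t,.2))
t=wood(T,(166,207,190,228)); s=wood(S,(214,158,234,190)); print("shallow grip",tri(T,t,S,s))
h=cv2.cvtColor(T["pixels"],cv2.COLOR_RGB2HSV)
for p in [(280,258),(318,220),(225,215),(205,245),(240,200),(260,220),(405,280),(450,285)]: print(p,T["pixels"][p[1],p[0]],h[p[1],p[0]])
c=np.hstack([cv2.resize(T["pixels"][180:290,250:350],None,fx=4,fy=4,interpolation=2),cv2.resize(T["pixels"][215:325,380:480],None,fx=4,fy=4,interpolation=2)])
cv2.imwrite("pics/c1.png",c[:,:,::-1])
```

```text
wood 288.23762376237624 231.82178217821783 101 (10.576762199401855, 10.02731990814209) 15.945395469665527
wood 286.5608856088561 194.44649446494464 271 (32.86807632446289, 12.4415864944458) 68.19859313964844
deep grip (array([0.5458, 0.109 , 0.2277]), np.float64(0.0029871799074377052)) on z=.20 [0.5484 0.1101 0.2   ]
wood 176.32222222222222 217.51111111111112 90 (9.699540138244629, 9.206343650817871) 9.462321281433105
wood 223.4962962962963 173.57777777777778 135 (18.23310661315918, 7.566118240356445) 82.87498474121094
shallow grip (array([0.5704, 0.3095, 0.2153]), np.float64(0.0025084501586895057))
(280, 258) [118 128 136] [103  34 136]
(318, 220) [113 121 128] [104  30 128]
(225, 215) [82 89 95] [104  35  95]
(205, 245) [117 126 135] [105  34 135]
(240, 200) [93 94 91] [40  8 94]
(260, 220) [111 112 108] [ 38   9 112]
(405, 280) [117 125 131] [103  27 131]
(450, 285) [66 67 66] [60  4 67]
```

View pics/c1.png

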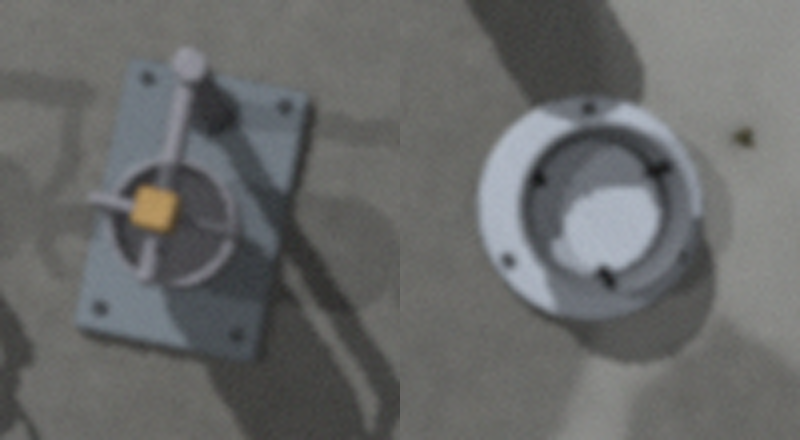

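The crop shows the foot corners at crop (130,60), (310,97), (260,360) and (77,325). The grip top is at (155,210) and the bail runs roughly across the hook. In the right half, the holder foot spans x 478–702.

Run:
```python
from h import *
T=np.load("pics/top0.npz");S=np.load("pics/scene0.npz")
px=T["pixels"].astype(int)
def comp(seed,lo,n):
    b=(px[:,:,2]-px[:,:,0]); m=((b>lo)*255).astype(np.uint8)
    x,y=seed; w=np.zeros_like(m); w[y-n:y+n,x-n:x+n]=m[y-n:y+n,x-n:x+n]
    w=cv2.morphologyEx(w,cv2.MORPH_CLOSE,np.ones((5,5)))
    c=max(cv2.findContours(w,0,2)[0],key=cv2.contourArea); return cv2.convexHull(c)
for seed in [(299,233),(207,220)]:
    c=comp(seed,5,45)
    P=np.array([plane(T,p+.0,.01)[:2] for p in c[:,0]])
    r=cv2.minAreaRect((P*1000).astype(np.float32)); print("foot",r)
C=np.array([[130,60],[310,97],[260,360],[77,325]])/4.+[249.6,179.6]
P=np.array([plane(T,p,.01)[:2] for p in C]); print("hand corners",P,P.mean(0)); e=(P[0]-P[3]+P[1]-P[2])/2;print(np.linalg.norm(e),np.degrees(np.arctan2(e[1],e[0])))
e2=(P[0]-P[1]+P[3]-P[2])/2;print(np.linalg.norm(e2),np.degrees(np.arctan2(e2[1],e2[0])))
print("grip",plane(T,(288.24,231.82),.234))
c=comp((428,268),5,40); P=np.array([plane(T,p+.0,.01)[:2]*1000 for p in c[:,0]]).astype(np.float32)
print("holder foot",cv2.minEnclosingCircle(P),cv2.fitEllipse(P))
# hand: outer foot x 478-702,y95-322 ; mouth
for q,z in [((590,208),.01),((612,215),.05)]:
    uv=np.array([q[0]-400,q[1]])/4+[379.6,214.6]; print(uv,plane(T,uv,z))
# scene check holder: project
for z,rad in [(.01,.06)]:
    H=np.append(plane(T,(427.1,266.6),.01)[:2],.01); print(H, proj(S,H), [proj(S,H+[rad*np.cos(a),rad*np.sin(a),0]).round() for a in np.arange(0,6.28,1.57)])
```

```text
foot ((563.2883911132812, 105.66523742675781), (103.7992172241211, 157.8857879638672), 79.28290557861328)
foot ((587.650634765625, 309.4626770019531), (114.11644744873047, 161.42556762695312), 84.67107391357422)
hand corners [[0.6396 0.1403]
 [0.6212 0.0425]
 [0.4789 0.0666]
 [0.4958 0.1655]] [0.5589 0.1037]
0.14516664118422995 -9.78056497213924
0.09992654012305704 79.8415509701328
grip [0.5465 0.1074 0.234 ]
holder foot ((491.00128173828125, -173.50637817382812), 60.87476348876953) ((490.6628112792969, -173.617431640625), (119.23081970214844, 121.35086059570312), 31.215383529663086)
[427.1 266.6] [ 0.4901 -0.174   0.01  ]
[432.6  268.35] [ 0.4868 -0.1784  0.05  ]
[ 0.4901 -0.174   0.01  ] [404.0335 370.8776] [array([421., 350.]), array([372., 355.]), array([385., 394.]), array([438., 388.])]
```

The rows are not in the units I measure in: shifts go in shares of 50 mm and turns go in shares of 90 degrees. I convert before sending: -0.045 m is -0.9, -0.036 m is -0.72.

Emit:
jog_arm(
  steps=[
    {"z":-0.9,"aperture":0.085},
    {"x":-0.72,"y":-0.44,"z":-0.02,"aperture":0.085},
    {"x":-0.72,"y":-0.44,"aperture":0.085},
    {"x":-0.72,"y":-0.44,"aperture":0.085},
    {"x":-0.72,"y":-0.44,"aperture":0.085},
    {"x":-0.72,"y":-0.44,"aperture":0.085},
    {"x":-0.72,"y":-0.44,"aperture":0.085},
    {"x":-0.72,"y":-0.44,"aperture":0.085},
    {"x":-0.72,"y":-0.44,"aperture":0.085},
    {"x":-0.72,"y":-0.44,"aperture":0.085},
  ],
)

```text
time_s: 1.1
position: [0.4049, 0.2546, 0.2882]
tool_rot: [[-0.966, 0.259, -0.0], [0.259, 0.966, -0.0], [0.0, -0.0, -1.0]]
ft_force: [-0.0, 1.1, 0.4]
grip_width: 0.0847
gripper_force: 0.0
```

Emit:
jog_arm(
  steps=[
    {"x":-0.72,"y":-0.44,"aperture":0.085},
    {"x":-0.72,"y":-0.44,"aperture":0.085},
    {"x":-0.72,"y":-0.44,"aperture":0.085},
    {"x":-0.72,"y":-0.44,"aperture":0.085},
    {"x":-0.64,"y":-0.39,"aperture":0.085},
    {"turn":-0.05,"aperture":0.085},
    {"aperture":0.085},
  ],
)

```text
time_s: 1.8
position: [0.5465, 0.106, 0.2875]
tool_rot: [[-0.983, 0.183, -0.002], [0.183, 0.983, 0.0], [0.002, -0.0, -1.0]]
ft_force: [0.4, -0.6, 0.5]
grip_width: 0.0853
gripper_force: 0.0
```

Create st.py:
```python
from rig import env, get_image, close_job
from h import *
import sys
s=env.observe(); R=np.array(s["tool_rot"]); p=np.array(s["position"]); print(s["time_s"],p,"yaw of y",np.degrees(np.arctan2(-R[0,1],R[1,1])),s["grip_width"],s["gripper_force"],"F",np.array(s["ft_force"]),"M",np.array(s["wrist_torque"]))
if len(sys.argv)>3: print("tool delta",R.T@(np.array([float(a) for a in sys.argv[1:4]])-p))
```

```bash
python3 st.py .5455 .107 .212
```

```text
1.8 [0.5465 0.106  0.2875] yaw of y -10.54202892144639 0.08527821837479571 0.0 F [ 0.4457 -0.6284  0.5224] M [ 0.0289  0.0179 -0.0043]
tool delta [0.0011 0.0008 0.0755]
```

Run:
```python
from rig import env, get_image, close_job
from h import *
d=get_image("wrist"); cv2.imwrite("pics/w1.png",d["pixels"][:,:,::-1]); np.savez("pics/w1.npz",**d)
h=cv2.cvtColor(d["pixels"],cv2.COLOR_RGB2HSV); m=cv2.inRange(h,(8,90,90),(25,255,255))
c=max(cv2.findContours(m,0,2)[0],key=cv2.contourArea); r=cv2.minAreaRect(c); print(r)
print(plane(d,r[0],.234)); q=cv2.boxPoints(r); P=[plane(d,u,.234)[:2] for u in q]; print(np.array(P)); e=P[1]-P[0]; print(np.degrees(np.arctan2(e[1],e[0])))
```

```text
((330.0, 275.0), (32.0, 34.0), 0.0)
[0.5449 0.1083 0.234 ]
[[0.5529 0.0983]
 [0.5342 0.102 ]
 [0.5372 0.1179]
 [0.5559 0.1148]]
168.87070791010157
```

View pics/w1.png

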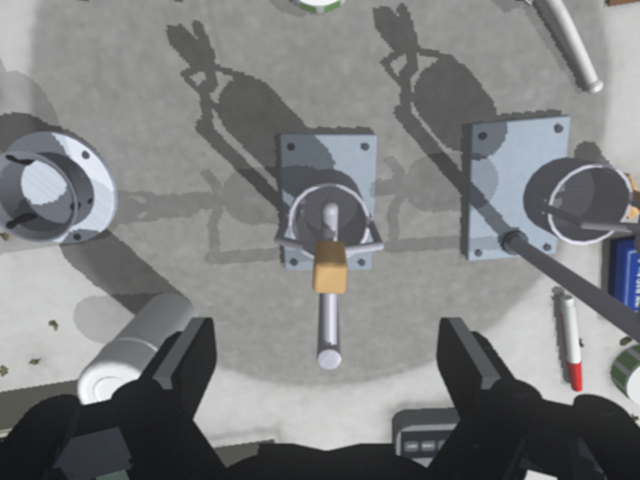

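The wrist view shows the grip at (330,275), centred between the fingers and square to them, with the bail level at rows 240–250. Descending and gripping next.

In the tool's units: 0.02 m is 0.4, 0.0155 m is 0.31.

Emit:
jog_arm(
  steps=[
    {"x":0.02,"y":0.03,"z":0.4,"aperture":0.085},
    {"z":0.4,"aperture":0.085},
    {"z":0.4,"aperture":0.085},
    {"z":0.31,"aperture":0.085},
    {"aperture":0.085},
    {"aperture":0.01},
    {"aperture":0.01},
    {"aperture":0.01},
    {"aperture":0.01},
    {"aperture":0.01},
  ],
  grip_n=60,
)

```text
time_s: 2.85
position: [0.5456, 0.1082, 0.2133]
tool_rot: [[-0.983, 0.182, 0.001], [0.182, 0.983, -0.001], [-0.001, -0.0, -1.0]]
ft_force: [-0.8, -0.7, 2.0]
grip_width: 0.0172
gripper_force: 59.3
```

Emit:
jog_arm(
  steps=[
    {"aperture":0.01},
    {"aperture":0.01},
    {"aperture":0.01},
  ],
)

```text
time_s: 3.15
position: [0.5457, 0.1082, 0.2132]
tool_rot: [[-0.983, 0.182, 0.001], [0.182, 0.983, -0.0], [-0.001, -0.0, -1.0]]
ft_force: [-1.3, -1.5, 6.0]
grip_width: 0.0173
gripper_force: 59.5
```

```bash
python3 st.py
```

```text
3.15 [0.5457 0.1082 0.2132] yaw of y -10.508151332578167 0.017292379116548105 59.45772171020508 F [-1.274  -1.475   6.0293] M [-0.3238  0.2523 -0.0343]
```

In the tool's units: -0.011 m is -0.22, -0.01 m is -0.2.

Emit:
jog_arm(
  steps=[
    {"z":-0.2,"aperture":0.01},
    {"z":-0.22,"aperture":0.01},
    {"z":-0.22,"aperture":0.01},
    {"aperture":0.01},
  ],
)

```text
time_s: 3.55
position: [0.5461, 0.1085, 0.2467]
tool_rot: [[-0.983, 0.182, 0.003], [0.182, 0.983, 0.0], [-0.003, 0.001, -1.0]]
ft_force: [0.5, 0.9, -1.5]
grip_width: 0.0169
gripper_force: 58.7
```

Emit:
jog_arm(
  steps=[
    {"x":0.3,"aperture":0.01},
    {"x":0.4,"aperture":0.01},
    {"x":0.4,"aperture":0.01},
    {"x":0.4,"aperture":0.01},
    {"aperture":0.01},
  ],
)

```text
time_s: 4.05
position: [0.4699, 0.1226, 0.245]
tool_rot: [[-0.983, 0.181, -0.001], [0.181, 0.983, 0.0], [0.001, 0.0, -1.0]]
ft_force: [0.9, -0.2, -1.1]
grip_width: 0.0168
gripper_force: 58.7
```

Run:
```python
from rig import env, get_image, close_job
from h import *
for n in ["scene","top"]:
    d=get_image(n); np.savez(f"pics/{n}1.npz",**d)
    cv2.imwrite(f"pics/{n}1.png",d["pixels"][:,:,::-1])
a=cv2.imread("pics/scene1.png")[120:420,180:480]; b=cv2.imread("pics/top1.png")[140:340,140:480]
cv2.imwrite("pics/c2.png",np.hstack([cv2.resize(a,(400,400)),cv2.resize(b,(400,235))[0:235] if 0 else cv2.copyMakeBorder(cv2.resize(b,(400,235)),0,165,0,0,0)]))
```

```text
(no output)
```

View pics/c2.png

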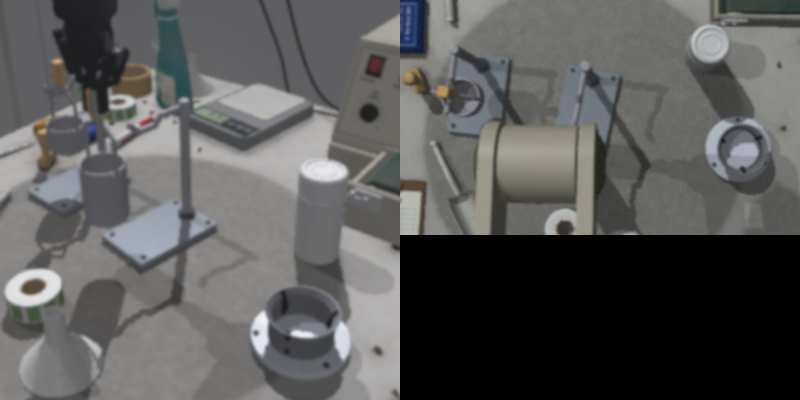

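The view shows the cup off the hook and hanging straight, at crop (105,190). The shallow cup is still on its hook, and the path to the holder is clear. Now refining the holder position with the scene camera.

Run:
```python
from h import *
S=np.load("pics/scene1.npz");T=np.load("pics/top1.npz")
for d,box in [(S,(355,325,450,410)),(T,(390,230,465,300))]:
    x0,y0,x1,y1=box; p=d["pixels"].astype(int); m=np.zeros(p.shape[:2],np.uint8); m[y0:y1,x0:x1]=((p[:,:,2]-p[:,:,0])>5)[y0:y1,x0:x1]*255
    m=cv2.morphologyEx(cv2.morphologyEx(m,cv2.MORPH_OPEN,np.ones((3,3))),cv2.MORPH_CLOSE,np.ones((7,7)))
    c=max(cv2.findContours(m,0,2)[0],key=cv2.contourArea); print(cv2.boundingRect(c))
    c=cv2.convexHull(c)
    P=np.array([plane(d,q+.0,.01)[:2]*1000 for q in c[:,0]],np.float32)
    print(cv2.minEnclosingCircle(P),cv2.fitEllipse(P))
print("tin",plane(T,(403,178),.138))
a=cv2.resize(S["pixels"][325:410,355:450],None,fx=4,fy=4,interpolation=2); b=cv2.resize(S["pixels"][215:300,240:330],None,fx=4,fy=4,interpolation=2)
cv2.imwrite("pics/c3.png",np.hstack([a,b])[:,:,::-1])
```

```bash
python3 st.py .4905 -.174 .265
```

```text
(367, 335, 77, 70)
((500.96868896484375, -170.71836853027344), 79.04060363769531) ((499.330810546875, -171.1802978515625), (121.3324966430664, 159.52728271484375), 113.88905334472656)
(399, 239, 57, 56)
((490.7508544921875, -173.74594116210938), 60.769859313964844) ((490.9264221191406, -173.54443359375), (118.31509399414062, 121.06924438476562), 23.582992553710938)
tin [ 0.6599 -0.104   0.138 ]
4.15 [0.472  0.1221 0.245 ] yaw of y -10.488594972960524 0.016944391531645012 58.650827407836914 F [-0.2226  0.3264 -1.9104] M [0.0217 0.0155 0.0016]
tool delta [-0.0722 -0.2878 -0.02  ]
```

View pics/c3.png

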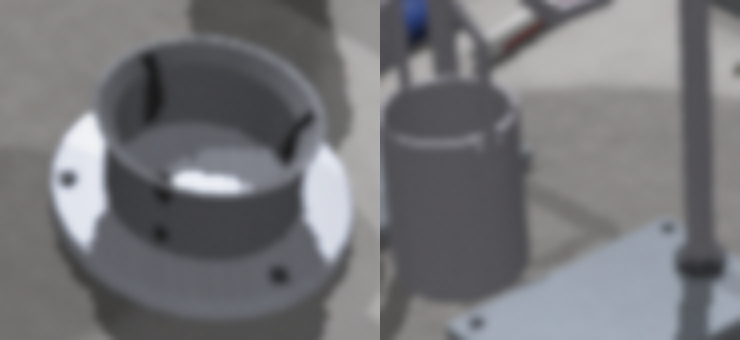

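The left half shows the holder mouth ellipse spanning crop x 97–328, y 37–197. The right half shows the cup's sides vertical, so it is hanging upright.

Run:
```python
from h import *
S=np.load("pics/scene1.npz")
for H in [(.4908,-.1737,.05),(.4888,-.1757,.05)]:
    H=np.array(H); Q=np.array([proj(S,H+[.043*np.cos(a),.043*np.sin(a),0]) for a in np.arange(0,6.28,.1)]); print("pred mouth r43 crop bbox",(Q.min(0)-[354.6,324.6])*4,(Q.max(0)-[354.6,324.6])*4)
    H[2]=.01;Q=np.array([proj(S,H+[.06*np.cos(a),.06*np.sin(a),0]) for a in np.arange(0,6.28,.1)]); print("foot",(Q.min(0)-[354.6,324.6])*4,(Q.max(0)-[354.6,324.6])*4)
# cup rim bbox in crop ((380+3..524),(77..148)), rim r32 z=.160 at TCP xy
for z,r in [(.160,.032),(.075,.032)]:
    Q=np.array([proj(S,np.array([.472+r*np.cos(a),.1221+r*np.sin(a),z])) for a in np.arange(0,6.28,.1)]); print("cup",(Q.min(0)-[239.6,214.6])*4+[380,0],(Q.max(0)-[239.6,214.6])*4+[380,0])
```

```text
pred mouth r43 crop bbox [94.3475 36.5172] [316.7049 188.6843]
foot [48.5635 82.4381] [350.792  300.0207]
pred mouth r43 crop bbox [95.9944 41.0095] [319.1214 194.1821]
foot [50.0177 86.8781] [353.2651 305.8647]
cup [374.5754  73.9829] [519.7336 145.0511]
cup [394.3044 229.8883] [532.4173 307.6285]
```

Emit:
jog_arm(
  steps=[
    {"z":-0.4,"aperture":0.01},
    {"x":-0.18,"y":-0.72,"aperture":0.01},
    {"x":-0.18,"y":-0.72,"aperture":0.01},
    {"x":-0.18,"y":-0.72,"aperture":0.01},
    {"x":-0.18,"y":-0.72,"aperture":0.01},
    {"x":-0.18,"y":-0.72,"aperture":0.01},
    {"x":-0.18,"y":-0.72,"aperture":0.01},
    {"x":-0.18,"y":-0.72,"aperture":0.01},
    {"x":-0.18,"y":-0.72,"aperture":0.01},
    {"aperture":0.01},
  ],
)

```text
time_s: 5.15
position: [0.4907, -0.1787, 0.264]
tool_rot: [[-0.982, 0.187, -0.0], [0.187, 0.982, -0.001], [0.0, -0.001, -1.0]]
ft_force: [0.4, -0.0, -1.8]
grip_width: 0.017
gripper_force: 59.2
```

Emit:
jog_arm(
  steps=[
    {"aperture":0.01},
    {"aperture":0.01},
  ],
  quiet=true,
)

```text
ok
```

```bash
python3 st.py .4905 -.174 .265
```

```text
5.35 [ 0.4903 -0.1737  0.2647] yaw of y -10.469835891898045 0.01695697475063944 59.23780918121338 F [-0.2215  0.5206 -1.3105] M [-0.0101 -0.0511  0.0404]
tool delta [-0.0002 -0.0003 -0.0003]
```

In the tool's units: 0.015 m is 0.3, 0.012 m is 0.24.

Emit:
jog_arm(
  steps=[
    {"z":0.3,"aperture":0.01},
    {"z":0.3,"aperture":0.01},
    {"z":0.24,"aperture":0.01},
    {"z":0.2,"aperture":0.01},
    {"z":0.12,"aperture":0.01},
    {"z":0.08,"aperture":0.01},
    {"aperture":0.01},
  ],
  grip_n=100,
)

```text
time_s: 6.05
position: [0.4901, -0.174, 0.2027]
tool_rot: [[-0.983, 0.182, -0.0], [0.182, 0.983, 0.0], [0.0, 0.0, -1.0]]
ft_force: [-0.3, 0.4, -0.7]
grip_width: 0.0169
gripper_force: 97.7
```

```bash
python3 st.py
```

Run:
```python
from rig import env, get_image, close_job
from h import *
d=get_image("scene"); cv2.imwrite("pics/s2.png",cv2.resize(d["pixels"][260:430,320:480],None,fx=3.4,fy=3.4,interpolation=2)[:,:,::-1])
```

```text
6.05 [ 0.4901 -0.174   0.2027] yaw of y -10.485654552747313 0.016890819059550824 97.70328640937805 F [-0.3203  0.3688 -0.6951] M [-0.0016  0.0439 -0.0473]
```

View pics/s2.png

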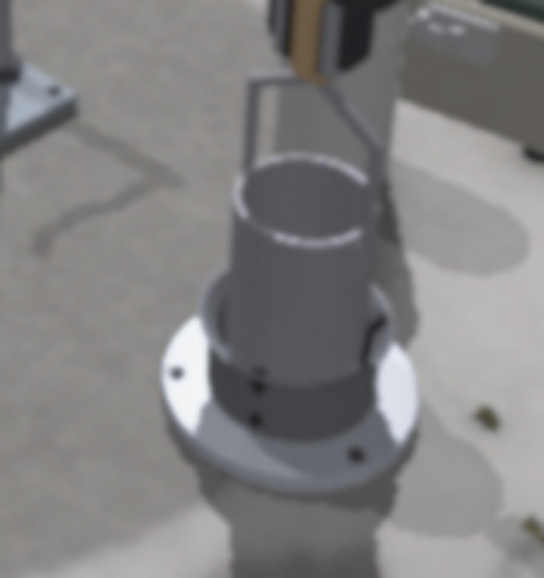

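The cup is inside the collar mouth, upright and centred (rim centre at crop (305,200)), with no contact force yet. Pushing down now, slowly and with a small twist.

In the tool's units: 0.003 m is 0.06, 1 degrees is 0.0111.

Emit:
jog_arm(
  steps=[
    {"z":0.06,"aperture":0.01},
    {"z":0.06,"turn":0.0111,"aperture":0.01},
    {"z":0.06,"turn":0.0111,"aperture":0.01},
    {"z":0.06,"turn":0.0111,"aperture":0.01},
    {"aperture":0.01},
  ],
)

```text
time_s: 6.6
position: [0.4897, -0.174, 0.1899]
tool_rot: [[-0.972, 0.234, -0.001], [0.234, 0.972, 0.001], [0.002, 0.001, -1.0]]
ft_force: [0.1, -0.2, -5.9]
grip_width: 0.0165
gripper_force: 97.6
```

Emit:
jog_arm(
  steps=[
    {"z":0.06,"turn":-0.0111,"aperture":0.01},
    {"z":0.06,"turn":-0.0111,"aperture":0.01},
    {"turn":-0.0111,"aperture":0.01},
    {"aperture":0.01},
  ],
)

```text
time_s: 7.0
position: [0.4898, -0.1742, 0.1841]
tool_rot: [[-0.983, 0.181, -0.001], [0.181, 0.983, 0.001], [0.001, 0.0, -1.0]]
ft_force: [0.3, -1.3, -6.4]
grip_width: 0.0165
gripper_force: 97.7
```

```bash
python3 st.py
```

```text
7.0 [ 0.4898 -0.1742  0.1841] yaw of y -10.447347343241324 0.016453285831426783 97.72086024284363 F [ 0.266  -1.3475 -6.3763] M [-0.3029 -0.0275  0.0681]
```

In the tool's units: 0.002 m is 0.04.

Emit:
jog_arm(
  steps=[
    {"z":0.04,"aperture":0.01},
    {"aperture":0.01},
  ],
)

```text
time_s: 7.2
position: [0.4901, -0.1743, 0.1826]
tool_rot: [[-0.983, 0.182, -0.0], [0.182, 0.983, -0.0], [0.0, -0.0, -1.0]]
ft_force: [-0.2, -2.1, -3.9]
grip_width: 0.0166
gripper_force: 98.0
```

Emit:
jog_arm(
  steps=[
    {"z":0.04,"aperture":0.01},
    {"aperture":0.01},
  ],
)

```text
time_s: 7.4
position: [0.4901, -0.1743, 0.1806]
tool_rot: [[-0.983, 0.182, -0.0], [0.182, 0.983, -0.0], [0.0, -0.0, -1.0]]
ft_force: [-0.2, -1.9, -3.9]
grip_width: 0.0166
gripper_force: 98.1
```

Emit:
jog_arm(
  steps=[
    {"z":0.04,"aperture":0.01},
    {"aperture":0.01},
  ],
)

```text
time_s: 7.6
position: [0.4903, -0.1745, 0.1796]
tool_rot: [[-0.983, 0.182, 0.001], [0.182, 0.983, -0.001], [-0.001, -0.001, -1.0]]
ft_force: [-1.5, -1.4, 6.2]
grip_width: 0.0166
gripper_force: 99.5
```

Run:
```python
from rig import env, get_image, close_job
from h import *
d=get_image("scene"); cv2.imwrite("pics/s3.png",cv2.resize(d["pixels"][260:430,320:480],None,fx=3.4,fy=3.4,interpolation=2)[:,:,::-1])
```

```text
(no output)
```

View pics/s3.png

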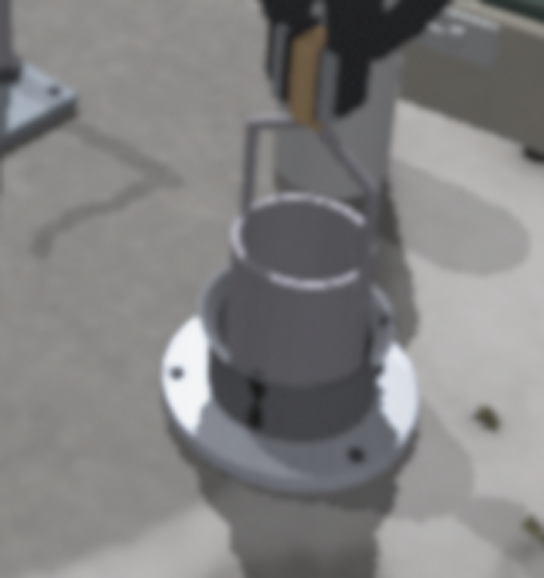

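The cup has sunk about 23 mm and is upright. The force rose at TCP z≈0.180, where floor contact is expected. Pressing a little more to confirm.

In the tool's units: 0.0015 m is 0.03.

Emit:
jog_arm(
  steps=[
    {"z":0.03,"aperture":0.01},
    {"aperture":0.01},
  ],
)

```text
time_s: 7.85
position: [0.4906, -0.1747, 0.1796]
tool_rot: [[-0.983, 0.182, 0.003], [0.182, 0.983, -0.002], [-0.003, -0.002, -1.0]]
ft_force: [-4.2, -0.3, 17.2]
grip_width: 0.0165
gripper_force: 101.2
```

Emit:
jog_arm(
  steps=[
    {"z":0.03,"aperture":0.01},
    {"aperture":0.01},
    {"aperture":0.01},
  ],
)

```text
time_s: 8.15
position: [0.4907, -0.1748, 0.1796]
tool_rot: [[-0.983, 0.182, 0.004], [0.182, 0.983, -0.003], [-0.005, -0.002, -1.0]]
ft_force: [-7.1, 1.5, 29.7]
grip_width: 0.0162
gripper_force: 103.0
```

Hard stop at 0.1796 against the expected 0.180: the cup is on the floor. Unloading, opening and rising next.

In the tool's units: -0.0035 m is -0.07.

Emit:
jog_arm(
  steps=[
    {"z":-0.07,"aperture":0.01},
    {"aperture":0.01},
    {"aperture":0.05},
    {"aperture":0.05},
    {"aperture":0.05},
    {"aperture":0.05},
    {"aperture":0.05},
  ],
)

```text
time_s: 8.85
position: [0.4901, -0.1742, 0.1792]
tool_rot: [[-0.983, 0.182, -0.0], [0.182, 0.983, 0.0], [0.0, 0.0, -1.0]]
ft_force: [-0.3, 0.8, 0.1]
grip_width: 0.0499
gripper_force: 0.0
```

Emit:
jog_arm(
  steps=[
    {"z":-0.2,"aperture":0.05},
    {"z":-0.4,"aperture":0.05},
    {"z":-0.6,"aperture":0.05},
    {"z":-0.8,"aperture":0.05},
    {"z":-0.8,"aperture":0.05},
    {"x":0.6,"z":-0.2,"aperture":0.05},
    {"x":0.8,"aperture":0.05},
    {"x":0.8,"aperture":0.05},
    {"x":0.8,"aperture":0.05},
    {"aperture":0.05},
  ],
)

```text
time_s: 9.85
position: [0.3396, -0.1456, 0.3306]
tool_rot: [[-0.983, 0.183, 0.001], [0.183, 0.983, -0.001], [-0.001, -0.001, -1.0]]
ft_force: [0.5, -0.8, 0.1]
grip_width: 0.05
gripper_force: 0.0
```

Run:
```python
from rig import env, get_image, close_job
from h import *
S0=np.load("pics/scene0.npz")
d=get_image("scene");t=get_image("top")
a=cv2.resize(d["pixels"][100:430,180:480],(500,550));b=cv2.resize(t["pixels"][140:340,340:480],(300,429))
cv2.imwrite("pics/f.png",np.hstack([a,cv2.copyMakeBorder(b,0,121,0,0,0)])[:,:,::-1])
w=t["pixels"][212:300,385:480]; m=cv2.inRange(cv2.cvtColor(w,cv2.COLOR_RGB2HSV),(8,90,90),(25,255,255)); ys,xs=np.nonzero(m)
if len(xs): print("grip top at z=.201",plane(t,(xs.mean()+385,ys.mean()+212),.201))
w=d["pixels"][230:340,355:460]; m=cv2.inRange(cv2.cvtColor(w,cv2.COLOR_RGB2HSV),(8,90,90),(25,255,255)); s=np.nonzero(m)
if len(xs): print(tri(t,(xs.mean()+385,ys.mean()+212),d,(s[1].mean()+355,s[0].mean()+230)))
```

```text
grip top at z=.201 [ 0.492  -0.1707  0.201 ]
(array([ 0.4919, -0.1744,  0.1821]), np.float64(0.0003217866602798226))
```

View pics/f.png

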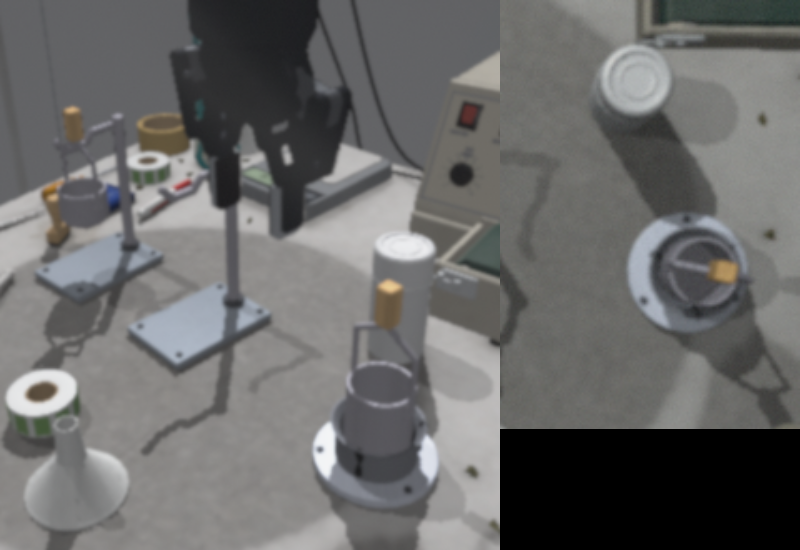

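The cup sits upright in the holder, with its grip middle at z=0.182 against 0.181 expected. The tin hasn't moved, the shallow cup is still hanging, and the robot is clear.

```bash
python3 -c "
from rig import env, get_image, close_job
print(close_job())"
```

```text
the job is handed in; nothing more can be done
None
```

The deep cup is off its hook and standing upright, pushed down to the holder's floor and released; the shallow cup still hangs and the tin was not touched. I handed the job in at about 10 s on the robot's clock, and no verdict came back.

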